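# Set the sawing board's flip stop and bring the blank up to it

## Robot

A 6-joint arm with a two-finger parallel gripper is mounted at the origin on the work surface. World frame = base frame: x ahead of the robot, y to its left, z up, the work surface at z = 0. Lengths are in mm, angles in rad, forces in N, time in s.
With the tool pointing down it reaches from about 275 to 750 mm from the base axis. Payload 10.2 kg.
Tool frame: the origin (TCP) lies between the finger pads; the fingertips stand 22 mm ahead of it and the grasp point (between the pads) lies 3 mm ahead of it (ctrl.nose_length is the distance from the TCP to the fingertips, in mm); y points along the fingers, z is the direction in which the jaws open and shut, and the axes are right-handed (so a half turn about y gives the same grasp; the last joint's range is limited). The gripper opens to 85 mm and grips with 20 to 120 N. Pads are 22 mm wide; open, the fingers measure 114 mm over their backs; the gripper's body (76 mm by 85 mm) begins 54 mm behind the grasp point. The pads swing forward as they close: fully open they stand 13 mm farther back than shut.
Start: joints at [-1.485, 0.313, 1.498, -0, 1.331, -0.223], TCP at [159.543, -500.177, 253.294] pointing down, gripper open.
Joint ranges: [-2.94, 2.94], [-0.97, 2.17], [0.19, 2.56], [-1.23, 4.37], [0.02, 3.11], [-2.88, 2.88]. Speed limits (rad/s): [2.39, 2.39, 3.01, 3.14, 3.14, 3.14].

## Interface

Orientations are given as a unit quaternion [w, x, y, z].
In Python, from rig import ctrl, eyes, models gives the robot as it stands.
- The arm moves only by the shell command python3 -m crank 'ROWS' [FORCE]. ROWS is JSON, a list of rows, each an object with "dp": the shift along the tool's x, y, z in mm, a list of three; "roll": the turn about the tool's y in rad; "gripper": the closure in counts, from 0 (fully open) to 255 (shut). A call has 1 to 10 rows; each row is the pose to reach, as a shift and turn from the pose commanded when the call began, along the tool's axes at that moment; what a row does not reach only later rows make up. A row lasts 1/12 s, in which the tool goes at most 41.7 mm and 7.16 degrees, less where a joint would pass 70% of its speed; a pose out of reach is approached as far as the arm can. A call with a gripper value outside its range is refused whole. The fingers move at their own pace and stop on an object; FORCE is the grip in N (left out, the last holds). Time passes only in rows, so rows that repeat a pose let the fingers close. It gives the time, the measured TCP pose, the force and the opening at its end, in the units of the state.
- ctrl.sense(): the state, without advancing time (a new reading comes with each control period).
- eyes.capture(name): name is "side" or "top" or "wrist"; returns a dict with "color" (384x512x3 uint8, red, green, blue), "fx", "fy", "cx", "cy" (pixels), "R" (3x3) and "t" (3): a world point X has camera coordinates R X + t. Camera axes: x right, y down, z forward; pixel columns grow to the right and rows downward; lengths in mm; the calibration is good to about 2 mm. A picture is of the moment at which its call begins. There is no depth.
- ctrl.finish_job(): hands the job in, once; it reports no verdict.
Trained networks look in a picture, given as the dict that the camera call returned (one of the last four; its "shot" number tells which), for a name from the list of things; names that differ only in an ending like _2 or _b are one class to them, and where a whole thing is asked for, a point or a joint stands for the part that bears it (a point fixed in the world has none). Each returns a list of dicts, best first, with "confidence" (0 to 1); they miss things now and then, are a little off and sometimes report something else, mostly with a low value. They report only what shows in the picture. A call takes as long as a camera call.
- models.spot_in(picture, label): "extent" ([centre column, centre row, width, height] in pixels, round what is visible of it).
- models.spot_point(picture, label): "centre" ([column, row] in pixels: a listed point, or the origin of a listed thing).
The state is a dict: "time_s": time; "joints": joint angles; "dq": joint speeds; "tau": joint torques, N m; "eef_pos": TCP position; "ee_rot": TCP orientation; "force": force on the tool from outside, world axes, zero at the start; "wrist_torque": the same for the moment, N m; "grip_width": opening from 0.0 (shut) to 1.0 (fully open).
Only numpy, scipy, OpenCV 4.12 (cv2) and the standard library are available. Lean on these libraries where they do the work, as an engineer would, in place of code of your own. Each camera call takes 0.05 s, during which the arm holds its last target. There are 200 camera calls.

## Task

Set up the sawing board for the longer cut: flip the stop that is farther from the saw slot all the way down in front of the fence, and leave the nearer stop up. Then push the mahogany blank back flush against the fence and along it until its end rests against the lowered stop, gently, so that neither stop shifts along its track. Leave the other tools and the offcut where they lie.

Things in the scene. Friction and masses are not known exactly. Their poses are not given: they have to be found in the camera images.
- board: Sawing board screwed to the bench: plywood bed, its top 18 mm above the bench, with a dark hardwood fence along its far side. Origin at bench level, directly below the fence's face (the side the blank is pushed against). x points from the bed through the fence, away from the worker, y along the fence to the left, z up. The bed spans x = -150 to +40, y = -370 to +310 mm.
- board_slot (a point): Saw slot, 2 mm wide, cut through the fence at y = -100 mm of the board; this point is on the fence's top edge, over its face. The fence is 26 mm thick, its top (aluminium T-track) 68 mm above the bench. Two guide blocks stand behind the fence beside the slot: 80 mm above the bench, 28 to 78 mm behind the face, within 36 mm of the slot either way.
- blank: The mahogany blank, a loose plain board on the bed in front of the fence: 360 mm long (its y), 60 wide (its x), 22 thick, about 0.3 kg. Origin: centre of its underside. Its x points to the fence, its y along it to the left, skewed up to 0.1 rad. It starts 5 to 11 cm short of the far stop and up to 4 cm off the fence. A push of 1 to 4 N slides it.
- blank_end (a point): Centre of the blank's left end face (the one that is to rest against the far stop), 11 mm above its underside.
- blank_tail (a point): Centre of the blank's right end face, 360 mm from the left one, 11 mm above its underside.
- blank_back_left (a point): Point on the blank's back long side (the one to go against the fence), 2 mm from its left end, at half thickness.
- blank_back_right (a point): The same, 2 mm from its right end.
- far_arm (a joint): Hinge angle (rad) of the arm of the far stop, the one 240 to 300 mm left of the saw slot. 0: fully down, its leg hanging in front of the fence in the blank's path. It starts raised at 1.8 to 2.4 (limit 2.5), tipped back over the fence. The hinge is stiff (0.05 N m): the arm stays where it is left, so press it fully home; 1 to 2 N at the tab turns it.
- far_hinge (a point): Hinge axis of the far stop, along the board's y, 84 mm above the bench, 12 mm behind the fence's face. Arm, aluminium, 15 mm wide, when down: a flat bar runs 62 mm forward from the axis (upper face 8 mm above the axis, lower 2 mm below) and ends in a thumb tab; a leg 22 x 14 mm drops from it 18 to 40 mm forward of the axis, to 6 mm above the bed.
- far_tab (a point): Upper face of the far stop's thumb tab, mid-width, 54 mm from the hinge axis (8 mm from the bar's end) and 8 mm above it when down: the place to push. It turns with the arm; when raised, this face looks back, away from the worker, and the arm reaches at most 160 mm above the bench.
- far_face (a point): Point on the side of the far stop's leg that looks to the saw slot and meets the blank's end. Its frame's y is the board's y. When the arm is down it lies 17 mm in front of the fence's face and 34 mm above the bench.
- far_carriage (a joint): Shift of the far stop's clamped carriage along the T-track (m, 0 at the start, positive to the left). The clamp holds against about 25 N and slips beyond that.
- near_arm (a joint): Hinge angle of the near stop's arm (rad), an identical stop 80 to 130 mm to the left of the saw slot. It starts raised at 1.8 to 2.4 and has to stay up. Raised, it stands up to 160 mm above the bench.
- near_hinge (a point): Hinge axis of the near stop, placed like the far one's.
- near_carriage (a joint): Shift of the near stop's carriage along the T-track, as for the far one.
- offcut: Bystander: mahogany offcut, 60 x 55 x 22 mm, loose on the bed's front left corner. Origin: centre of its underside.
- pencil: Bystander: pencil 170 mm long, lying on the bench in front of the board. Origin: middle, underside.
- square: Bystander: try square, 110 mm stock and 170 mm blade, lying on the bench at the right. Origin: middle of the stock, underside.
- saw: Bystander: tenon saw lying flat on the bench behind the fence, 250 mm blade. Origin: heel of the blade, underside.
- tape: Bystander: roll of tape, 96 mm across, 24 mm high, at the right. Origin: centre of its underside.
- glue: Bystander: white glue bottle, 60 mm across, 170 mm high, standing behind the board at the right. Origin: centre of its underside.
- plane: Bystander: small block plane, 160 x 45 mm, about 60 mm high, on the bench left of the board. Origin: centre of its sole.

How it is judged:
By the outcome, as a careful person would: the job done as asked, in the order asked, and still so for the second after the job is handed in, with the robot touching nothing.
It also fails if it takes over 67 s, if anything falls off the work surface, if the arm or the gripper's body presses on something with over 40 N, if the wrist force passes 120 N, or if a joint passes its speed limit or range.

## Working session

There is one attempt and no reset: what is moved stays moved. The work goes in short steps, Python scripts to look and compute and a shell command to move; the robot and the scene stay as the last step left them, time stands still between calls to the robot, and variables do not carry over. Pictures are saved under pics/ and viewed, about 8 in all and at most 12, crops included, and the job is handed in when it is done.

```bash
mkdir -p pics; ls; cat > h.py <<'E'
import numpy as np, cv2
from rig import ctrl, eyes, models
from scipy.spatial.transform import Rotation as Ro
def ray(p,uv):
    d=np.array([(uv[0]-p["cx"])/p["fx"],(uv[1]-p["cy"])/p["fy"],1.]);R=np.array(p["R"]);
    return -R.T@np.array(p["t"]),R.T@d
def onz(p,uv,z):
    c,d=ray(p,uv);return c+d*(z-c[2])/d[2]
def proj(p,X):
    x=np.array(p["R"])@np.array(X)+np.array(p["t"]);return [p["fx"]*x[0]/x[2]+p["cx"],p["fy"]*x[1]/x[2]+p["cy"]]
def save(p,n):cv2.imwrite("pics/"+n,cv2.cvtColor(p["color"],cv2.COLOR_RGB2BGR))
Z=dict(board=0,board_slot=68,blank=18,blank_end=29,blank_tail=29,blank_back_left=29,blank_back_right=29,far_hinge=84,near_hinge=84,offcut=18,pencil=0,square=0,saw=0,tape=0,glue=0,plane=0)
def toolR(s):
    q=s["ee_rot"];return Ro.from_quat([q[1],q[2],q[3],q[0]]).as_matrix()
E
python3 - <<'E'
from h import *
s=ctrl.sense();print(s["eef_pos"],s["ee_rot"],s["force"],s["time_s"],ctrl.nose_length);print(toolR(s).round(3))
for n in ("top","side"):
    p=eyes.capture(n);save(p,n+"0.png");print(n,"cam",(-np.array(p["R"]).T@p["t"]).round())
    for k in list(Z)+["far_tab","far_face"]:
        r=models.spot_point(p,k)[:2]
        print(k,[(np.round(a["centre"]),round(a["confidence"],2),onz(p,a["centre"],Z.get(k,110))[:2].round()) for a in r])
E
```

```text
pics
[ 159.52397824 -499.93866745  252.74976801] [ 0.1087876  -0.10869688  0.69914222 -0.6982481 ] [ 0.09165222 -0.62129619 -0.98690355] 0.0 22.0
[[-0.953 -0.     0.304]
 [-0.304  0.001 -0.953]
 [-0.    -1.    -0.001]]
top cam [ 347.   16. 1382.]
board [(array([252., 194.]), 0.76, array([552.,  -2.]))]
board_slot [(array([281., 197.]), 0.81, array([533., -89.])), (array([172., 270.]), 0.73, array([309., 239.]))]
blank [(array([279., 212.]), 0.58, array([493., -87.]))]
blank_end [(array([278., 197.]), 0.75, array([539., -82.])), (array([228., 210.]), 0.69, array([495.,  74.]))]
blank_tail [(array([338., 224.]), 0.61, array([ 455., -273.])), (array([338., 210.]), 0.39, array([ 498., -274.]))]
blank_back_left [(array([229., 199.]), 0.75, array([532.,  75.]))]
blank_back_right [(array([339., 212.]), 0.77, array([ 494., -278.]))]
far_hinge [(array([190., 185.]), 0.62, array([565., 193.]))]
near_hinge [(array([192., 187.]), 0.25, array([559., 186.]))]
offcut [(array([159., 221.]), 0.66, array([458., 294.]))]
pencil [(array([167., 273.]), 0.69, array([296., 266.]))]
square [(array([401., 23
[... 1294 characters left out ...]
.83, array([551.,   9.])), (array([307., 167.]), 0.64, array([ 457., -221.]))]
offcut [(array([211., 276.]), 0.62, array([452., 292.]))]
pencil [(array([258., 300.]), 0.66, array([305., 263.]))]
square []
saw [(array([199., 178.]), 0.86, array([799.,  -9.]))]
tape [(array([198., 179.]), 0.57, array([798.,  -3.])), (array([318., 137.]), 0.5, array([ 577., -519.]))]
glue [(array([260., 149.]), 0.66, array([ 725., -298.]))]
plane [(array([146., 342.]), 0.72, array([455., 527.])), (array([198., 208.]), 0.25, array([688., 110.]))]
far_tab [(array([194., 204.]), 0.74, array([625., 174.]))]
far_face [(array([244., 222.]), 0.47, array([451., 138.])), (array([212., 215.]), 0.45, array([547., 175.]))]
```

```bash
python3 - <<'E'
import cv2,numpy as np
a=cv2.imread("pics/top0.png")[140:260,130:370];b=cv2.imread("pics/side0.png")[120:310,150:340]
a=cv2.resize(a,(780,390));b=cv2.resize(b,None,fx=3,fy=3)
cv2.imwrite("pics/t0c.png",a);cv2.imwrite("pics/s0c.png",b)
E
```

```text
(no output)
```

View pics/t0c.png

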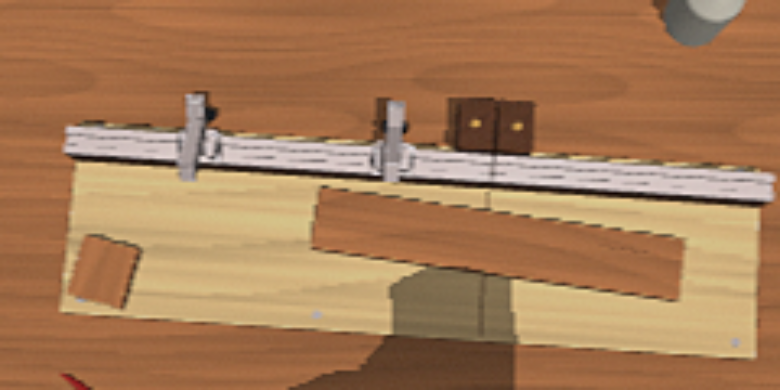

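View pics/s0c.png

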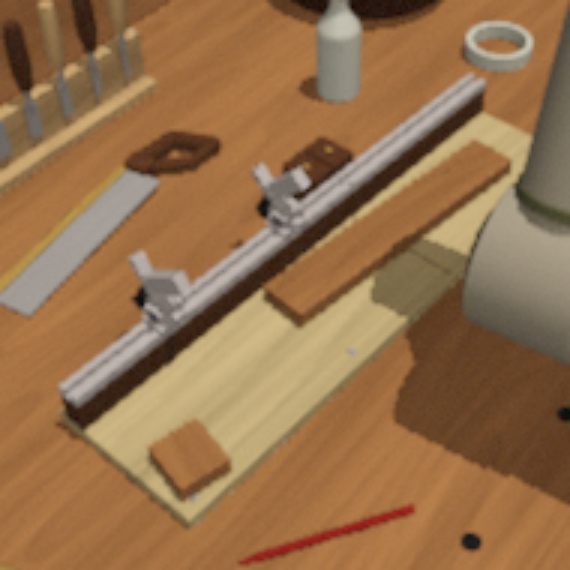

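The top crop shows the far stop on the left (tab at pixel 190,170), the near stop at about (251,172) and the slot at (281,197). Both arms are raised, and the blank is skewed with its left end nearer the fence. I'll fit the board frame next.

```bash
cat >> h.py <<'E'
def boardfit(p):
    L=onz(p,(130+66/3.25,140+157/3.25),68)[:2];R=onz(p,(130+772/3.25,140+202/3.25),68)[:2]
    y=(L-R)/np.linalg.norm(L-R);x=np.array([y[1],-y[0]]);o=R+370*y
    return o,x,y,np.linalg.norm(L-R)
E
python3 - <<'E'
from h import *
p=eyes.capture("top");o,x,y,l=boardfit(p);print("o",o,"yaw",np.arctan2(-x[1]*-1,x[0]),"len",l)
s2=eyes.capture("side")
B=lambda P:np.round([(P[:2]-o)@x,(P[:2]-o)@y])
for n,pc in(("top",p),("side",s2)):
    for k in ("board","board_slot","blank","blank_end","blank_tail","blank_back_left","blank_back_right","far_hinge","near_hinge","offcut"):
        print(n,k,[(B(onz(pc,a["centre"],Z[k])),round(a["confidence"],2)) for a in models.spot_point(pc,k)[:2]])
# triangulate tab
r1=models.spot_point(p,"far_tab")[0]["centre"];r2=models.spot_point(s2,"far_tab")[0]["centre"]
c1,d1=ray(p,r1);c2,d2=ray(s2,r2)
t=np.linalg.lstsq(np.array([d1,-d2]).T,c2-c1,rcond=None)[0];a=c1+t[0]*d1;b=c2+t[1]*d2
print("tab",a,b,B(a),B(b)); s=ctrl.sense();T=toolR(s);print(np.arctan2(T[1,2],T[0,2]),np.arctan2(-y[1],-y[0]))
E
```

```text
o [539.51668885  10.59477332] yaw -0.052947640822392145 len 676.1713193380112
top board [(array([ 9., -5.]), 0.68)]
top board_slot [(array([  4., -94.]), 0.84)]
top blank [(array([ -61., -106.]), 0.82)]
top blank_end [(array([-44.,  59.]), 0.96), (array([  73., -511.]), 0.75)]
top blank_tail [(array([ -66., -284.]), 0.82)]
top blank_back_left [(array([-9., 71.]), 0.88)]
top blank_back_right [(array([ -29., -296.]), 0.81), (array([ 81., 188.]), 0.31)]
top far_hinge [(array([ 13., 179.]), 0.55)]
top near_hinge [(array([29.,  2.]), 0.71)]
top offcut [(array([-94., 273.]), 0.56)]
side board [(array([5., 1.]), 0.65)]
side board_slot [(array([  -0., -102.]), 0.79), (array([-40.,  37.]), 0.54)]
side blank [(array([ -60., -113.]), 0.97)]
side blank_end [(array([-35.,  69.]), 0.6)]
side blank_tail [(array([ -62., -289.]), 0.79), (array([212.,  32.]), 0.16)]
side blank_back_left [(array([-12.,  57.]), 0.92)]
side blank_back_right [(array([ -35., -286.]), 0.61)]
side far_hinge [(array([  7., 188.]), 0.7)]
side near_hinge [(array([20.,  6.]), 0.75)]
side offcut [(array([-108.,  269.]), 0.87)]
tab [608.81101985 185.17359466 117.34093615] [602.31422104 180.1189337  115.32120845] [ 60. 178.] [ 54. 173.]
-1.2620238694343082 -1.6237439676172887
```

```bash
python3 -m crank '[{"dp":[-30,0,-25],"roll":0.12,"gripper":255},{"dp":[-60,0,-50],"roll":0.24,"gripper":255},{"dp":[-100,0,-75],"roll":0.36,"gripper":255},{"dp":[-133,0,-100],"roll":0.36,"gripper":255},{"dp":[-166,0,-125],"roll":0.36,"gripper":255},{"dp":[-200,0,-150],"roll":0.36,"gripper":255},{"dp":[-233,0,-175],"roll":0.36,"gripper":255},{"dp":[-266,0,-200],"roll":0.36,"gripper":255},{"dp":[-300,0,-225],"roll":0.36,"gripper":255},{"dp":[-320,0,-250],"roll":0.36,"gripper":255}]'
cat > w.py <<'E'
from h import *
# usage: goal world xyz(TCP) -> dp
def st(goal=None):
    s=ctrl.sense();T=toolR(s);e=np.array(s["eef_pos"]);print("t",s["time_s"],"eef",e.round(1),"F",np.round(s["force"],1),"zang",round(float(np.arctan2(T[1,2],T[0,2])),3),"nose",ctrl.nose_length,"gw",s["grip_width"])
    if goal is not None:print("dp",(T.T@(np.array(goal)-e)).round(1))
    return s
E
python3 -c "
from w import *
st((639,186,200))"
```

```text
time_s: 3.93
eef_pos: [389.7, -163.0, 253.5]
ee_rot: [0.018, -0.018, -0.707, 0.707]
force: [0.8, -0.6, 0.0]
grip_width: -0.002
t 3.9333 eef [ 389.7 -163.   253.5] F [ 0.8 -0.6  0. ] zang -1.622 nose 22.0 gw -0.0015689227364102897
dp [-231.1   53.6 -361.3]
```

```bash
python3 -m crank '[{"dp":[-24,0,-36],"roll":0,"gripper":255},{"dp":[-48,0,-72],"roll":0,"gripper":255},{"dp":[-72,0,-108],"roll":0,"gripper":255},{"dp":[-96,0,-144],"roll":0,"gripper":255},{"dp":[-120,0,-180],"roll":0,"gripper":255},{"dp":[-144,0,-216],"roll":0,"gripper":255},{"dp":[-168,0,-252],"roll":0,"gripper":255},{"dp":[-192,0,-288],"roll":0,"gripper":255},{"dp":[-216,0,-324],"roll":0,"gripper":255},{"dp":[-231,0,-345],"roll":0,"gripper":255}]' 
python3 -m crank '[{"dp":[0,20,-8],"roll":0,"gripper":255},{"dp":[0,50,-16],"roll":0,"gripper":255},{"dp":[0,50,-16],"roll":0,"gripper":255},{"dp":[0,50,-16],"roll":0,"gripper":255}]'
python3 - <<'E'
from w import *
st((639,186,130))
p=eyes.capture("wrist");save(p,"w1.png");q=eyes.capture("side");save(q,"s1.png")
a=cv2.imread("pics/w1.png");b=cv2.imread("pics/s1.png")[130:290,140:320]
b=cv2.resize(b,(432,384));cv2.imwrite("pics/c1.png",cv2.resize(np.hstack([a,b]),(800,325)))
E
```

```text
time_s: 4.77
eef_pos: [637.5, 170.2, 253.2]
ee_rot: [-0.018, 0.018, 0.707, -0.707]
force: [0.6, -0.2, 0.4]
grip_width: -0.001
time_s: 5.1
eef_pos: [637.0, 183.9, 202.4]
ee_rot: [0.019, -0.017, -0.707, 0.707]
force: [0.3, 0.1, 1.3]
grip_width: 0.001
t 5.1 eef [637.  183.9 202.4] F [0.3 0.1 1.3] zang -1.622 nose 22.0 gw 0.001446587557333206
dp [-2.1 72.4 -2.2]
```

View pics/c1.png

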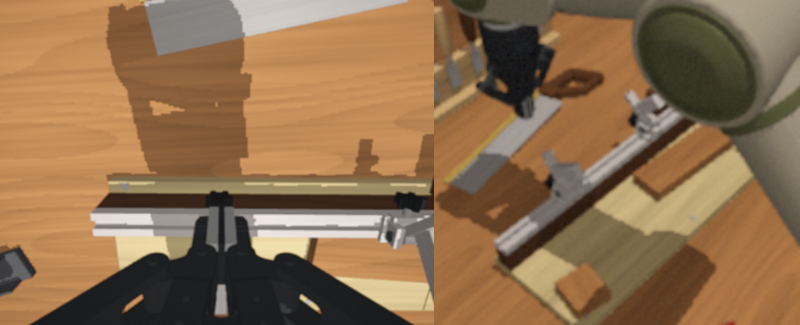

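The fingers stand behind the fence, in line with the far stop (knob at about 218,195 in the wrist half). The near stop is well to the right. I'll check the lateral alignment numerically.

```bash
python3 - <<'E'
from w import *
p=eyes.capture("top")
for u,v,z in((190,150,88),(196,97,120),(186,178,88)):print(onz(p,(130+u/3.25,140+v/3.25),z).round(1))
w=eyes.capture("wrist");print("cam",-np.array(w["R"]).T@w["t"])
for k in("far_hinge","far_tab","near_hinge"):print(k,[(np.round(a["centre"]),round(a["confidence"],2),onz(w,a["centre"],Z.get(k,116)).round(1)) for a in models.spot_point(w,k)[:2]])
print("tip",proj(w,(637,184,180)))
E
```

```text
[560.6 195.7  88. ]
[605.  187.4 120. ]
[533.9 198.6  88. ]
cam [721.1079475  177.70798602 326.27944606]
far_hinge []
far_tab []
near_hinge [(array([478., 276.]), 0.58, array([557.2,   6.3,  84. ]))]
tip [np.float64(257.188701153518), np.float64(259.53227113562536)]
```

```bash
python3 -m crank '[{"dp":[-1,30,-6],"roll":0,"gripper":255},{"dp":[-2,60,-6],"roll":0,"gripper":255},{"dp":[-2,72,-6],"roll":0,"gripper":255},{"dp":[-2,72,-6],"roll":0,"gripper":255}]' 
python3 -m crank '[{"dp":[8,0,0],"roll":0,"gripper":255},{"dp":[16,0,0],"roll":0,"gripper":255},{"dp":[24,0,0],"roll":0,"gripper":255},{"dp":[32,0,0],"roll":0,"gripper":255},{"dp":[40,0,0],"roll":0,"gripper":255},{"dp":[48,0,0],"roll":0,"gripper":255},{"dp":[48,0,0],"roll":0,"gripper":255}]'
python3 - <<'E'
from w import *
st();q=eyes.capture("side");save(q,"s2.png");b=q["color"][130:290,140:320,::-1];cv2.imwrite("pics/c2.png",cv2.resize(b,None,fx=3,fy=3))
E
```

```text
time_s: 5.78
eef_pos: [638.7, 189.5, 128.5]
ee_rot: [0.02, -0.016, -0.707, 0.707]
force: [0.4, 0.3, 0.4]
grip_width: 0.0
time_s: 6.37
eef_pos: [592.0, 192.5, 133.8]
ee_rot: [-0.017, 0.019, 0.707, -0.707]
force: [-0.4, -0.0, 1.2]
grip_width: 0.003
t 6.3667 eef [592.  192.5 133.8] F [-0.4 -0.   1.2] zang -1.622 nose 22.0 gw 0.0027250356645440355
```

View pics/c2.png

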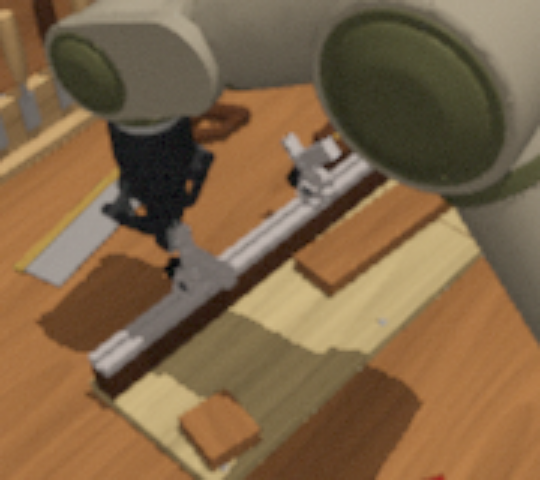

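The fingers are touching the arm's back and it has begun to swing forward. I'll continue pulling.

```bash
python3 -m crank '[{"dp":[8,0,0],"roll":0,"gripper":255},{"dp":[16,0,0],"roll":0,"gripper":255},{"dp":[24,0,0],"roll":0,"gripper":255},{"dp":[32,0,0],"roll":0,"gripper":255},{"dp":[40,0,0],"roll":0,"gripper":255}]'
python3 -m crank '[{"dp":[8,0,0],"roll":0,"gripper":255},{"dp":[16,0,0],"roll":0,"gripper":255},{"dp":[24,0,0],"roll":0,"gripper":255},{"dp":[32,0,0],"roll":0,"gripper":255},{"dp":[36,0,0],"roll":0,"gripper":255},{"dp":[36,0,0],"roll":0,"gripper":255}]'
python3 - <<'E'
from w import *
st();q=eyes.capture("side");save(q,"s3.png");b=q["color"][130:290,140:320,::-1];cv2.imwrite("pics/c3.png",cv2.resize(b,None,fx=3,fy=3))
E
```

```text
time_s: 6.83
eef_pos: [552.7, 194.2, 132.4]
ee_rot: [-0.017, 0.019, 0.707, -0.707]
force: [0.8, -0.2, -0.5]
grip_width: 0.003
time_s: 7.33
eef_pos: [515.2, 196.3, 131.4]
ee_rot: [0.018, -0.018, -0.707, 0.707]
force: [-0.3, -0.3, -0.3]
grip_width: -0.004
t 7.3333 eef [515.2 196.3 131.4] F [-0.3 -0.3 -0.3] zang -1.622 nose 22.0 gw -0.003535811058156281
```

View pics/c3.png

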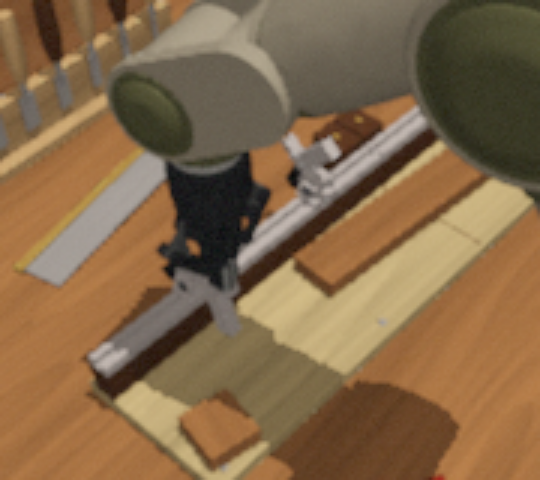

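The arm is now forward with its leg hanging down, and the fingers are over the bar. I'll press it home.

```bash
python3 -m crank '[{"dp":[0,4,0],"roll":0,"gripper":255},{"dp":[0,8,0],"roll":0,"gripper":255},{"dp":[0,12,0],"roll":0,"gripper":255},{"dp":[0,14,0],"roll":0,"gripper":255},{"dp":[0,16,0],"roll":0,"gripper":255},{"dp":[0,16,0],"roll":0,"gripper":255}]'
python3 -m crank '[{"dp":[0,1,0],"roll":0,"gripper":255},{"dp":[0,2,0],"roll":0,"gripper":255},{"dp":[0,2,0],"roll":0,"gripper":255}]'
python3 -m crank '[{"dp":[0,1,0],"roll":0,"gripper":255},{"dp":[0,2,0],"roll":0,"gripper":255},{"dp":[0,2,0],"roll":0,"gripper":255}]'
```

```text
time_s: 7.88
eef_pos: [516.0, 196.1, 114.7]
ee_rot: [0.018, -0.018, -0.707, 0.707]
force: [0.8, -0.2, 0.7]
grip_width: -0.002
time_s: 8.13
eef_pos: [516.2, 196.2, 114.0]
ee_rot: [-0.018, 0.018, 0.707, -0.707]
force: [-2.1, -0.5, 4.7]
grip_width: 0.001
time_s: 8.38
eef_pos: [516.3, 196.3, 113.6]
ee_rot: [0.017, -0.018, -0.707, 0.707]
force: [-9.0, -2.5, 19.5]
grip_width: 0.002
```

```bash
python3 -m crank '[{"dp":[0,-20,0],"roll":0,"gripper":255},{"dp":[0,-50,0],"roll":0,"gripper":255},{"dp":[0,-60,0],"roll":0,"gripper":255},{"dp":[40,-60,20],"roll":0,"gripper":255},{"dp":[60,-60,50],"roll":0,"gripper":255},{"dp":[72,-60,90],"roll":0,"gripper":255},{"dp":[80,-60,125],"roll":0,"gripper":255},{"dp":[90,-60,165],"roll":0,"gripper":255},{"dp":[95,-60,205],"roll":0,"gripper":255},{"dp":[110,-60,230],"roll":0,"gripper":255}]'
python3 - <<'E'
from w import *
st((412,-93,52));q=eyes.capture("side");save(q,"s4.png");t=eyes.capture("top");save(t,"t4.png")
a=cv2.resize(q["color"][150:280,150:330,::-1],(623,450))
cv2.imwrite("pics/c4.png",a)
E
```

```text
time_s: 9.22
eef_pos: [394.5, -30.7, 171.5]
ee_rot: [0.018, -0.019, -0.706, 0.707]
force: [0.3, -0.7, 0.2]
grip_width: -0.002
t 9.2167 eef [394.5 -30.7 171.5] F [ 0.3 -0.7  0.2] zang -1.623 nose 22.0 gw -0.0016797181225655703
dp [-20.5 119.6  61.2]
```

View pics/c4.png

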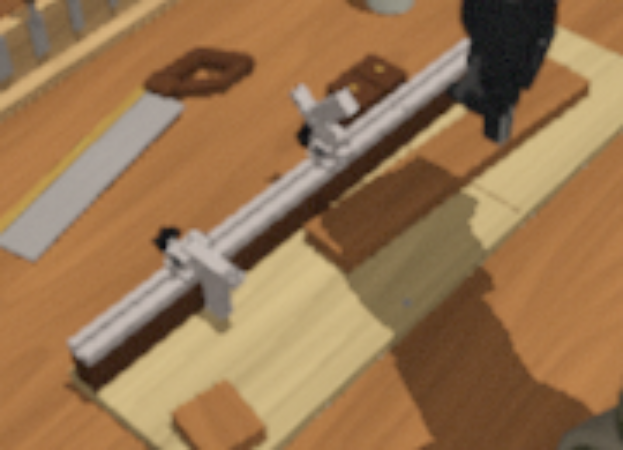

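The far arm is down fully, with its leg in front of the fence (215,290). The near arm is still up. Next I'll lower in front of the blank's middle and push it to the fence.

```bash
python3 -m crank '[{"dp":[0,0,30],"roll":0,"gripper":255},{"dp":[0,30,60],"roll":0,"gripper":255},{"dp":[0,70,61],"roll":0,"gripper":255},{"dp":[0,105,61],"roll":0,"gripper":255},{"dp":[0,120,61],"roll":0,"gripper":255},{"dp":[0,120,61],"roll":0,"gripper":255}]'
python3 -m crank '[{"dp":[-8,0,0],"roll":0,"gripper":255},{"dp":[-16,0,0],"roll":0,"gripper":255},{"dp":[-22,0,0],"roll":0,"gripper":255},{"dp":[-26,0,0],"roll":0,"gripper":255},{"dp":[-30,0,0],"roll":0,"gripper":255},{"dp":[-34,0,0],"roll":0,"gripper":255},{"dp":[-38,0,0],"roll":0,"gripper":255},{"dp":[-42,0,0],"roll":0,"gripper":255},{"dp":[-46,0,0],"roll":0,"gripper":255},{"dp":[-50,0,0],"roll":0,"gripper":255}]'
python3 -m crank '[{"dp":[-3,0,0],"roll":0,"gripper":255},{"dp":[-6,0,0],"roll":0,"gripper":255},{"dp":[-6,0,0],"roll":0,"gripper":255}]'
```

```text
time_s: 9.82
eef_pos: [390.0, -87.6, 48.6]
ee_rot: [-0.02, 0.016, 0.708, -0.706]
force: [-0.3, 0.2, -0.4]
grip_width: -0.002
time_s: 10.65
eef_pos: [441.4, -91.3, 51.3]
ee_rot: [-0.018, 0.018, 0.707, -0.707]
force: [-2.7, -0.4, 2.7]
grip_width: -0.002
time_s: 10.9
eef_pos: [447.7, -91.7, 51.3]
ee_rot: [-0.018, 0.018, 0.707, -0.707]
force: [-0.2, 0.2, 0.0]
grip_width: -0.001
```

```bash
python3 -m crank '[{"dp":[-2,0,0],"roll":0,"gripper":255},{"dp":[-4,0,0],"roll":0,"gripper":255},{"dp":[-6,0,0],"roll":0,"gripper":255},{"dp":[-8,0,0],"roll":0,"gripper":255}]'
python3 -m crank '[{"dp":[-2,0,0],"roll":0,"gripper":255},{"dp":[-4,0,0],"roll":0,"gripper":255},{"dp":[-6,0,0],"roll":0,"gripper":255}]'
python3 - <<'E'
from w import *
st();p=eyes.capture("top")
for k in ("blank_tail","blank_back_right","blank_end"):
    print(k,[(onz(p,a["centre"],Z[k]).round(),round(a["confidence"],2)) for a in models.spot_point(p,k)[:2]])
E
```

```text
time_s: 11.23
eef_pos: [455.3, -92.1, 51.3]
ee_rot: [0.018, -0.018, -0.707, 0.707]
force: [-2.5, -0.6, 0.2]
grip_width: -0.001
time_s: 11.48
eef_pos: [461.4, -92.4, 51.3]
ee_rot: [-0.018, 0.018, 0.707, -0.707]
force: [-1.5, 0.1, 0.5]
grip_width: 0.003
t 11.4833 eef [461.4 -92.4  51.3] F [-1.5  0.1  0.5] zang -1.622 nose 22.0 gw 0.002564058916682506
blank_tail [(array([ 491., -281.,   29.]), 0.78)]
blank_back_right [(array([ 531., -284.,   29.]), 0.95)]
blank_end [(array([510.,  74.,  29.]), 0.74)]
```

```bash
for i in 1 2; do :; done; python3 -m crank '[{"dp":[-1.5,0,0],"roll":0,"gripper":255},{"dp":[-3,0,0],"roll":0,"gripper":255}]'
python3 -m crank '[{"dp":[-1.5,0,0],"roll":0,"gripper":255},{"dp":[-3,0,0],"roll":0,"gripper":255}]'
python3 -m crank '[{"dp":[-1,0,0],"roll":0,"gripper":255},{"dp":[-2,0,0],"roll":0,"gripper":255}]'
```

```text
time_s: 11.85
eef_pos: [464.0, -92.5, 51.3]
ee_rot: [-0.018, 0.018, 0.707, -0.707]
force: [-4.3, -0.2, 1.1]
grip_width: -0.002
time_s: 12.02
eef_pos: [465.2, -92.4, 51.1]
ee_rot: [-0.02, 0.016, 0.707, -0.707]
force: [-21.6, -2.3, 12.8]
grip_width: -0.0
time_s: 12.18
eef_pos: [465.4, -92.4, 51.0]
ee_rot: [-0.021, 0.014, 0.707, -0.706]
force: [-31.5, -5.3, 24.0]
grip_width: 0.002
```

```bash
python3 -m crank '[{"dp":[12,0,0],"roll":0,"gripper":255},{"dp":[12,-30,0],"roll":0,"gripper":255},{"dp":[6,-55,20],"roll":0,"gripper":255},{"dp":[-8,-60,58],"roll":0,"gripper":255},{"dp":[-16,-60,96],"roll":0,"gripper":255},{"dp":[-24,-60,134],"roll":0,"gripper":255},{"dp":[-32,-60,172],"roll":0,"gripper":255},{"dp":[-40,-60,205],"roll":0,"gripper":255},{"dp":[-43,-60,228],"roll":0,"gripper":255},{"dp":[-43,-60,228],"roll":0,"gripper":255}]'
python3 - <<'E'
from w import *
st((496,-322,51));q=eyes.capture("side");t=eyes.capture("top");save(t,"t5.png")
for n,p in (("top",t),("side",q)):
  for k in ("blank_tail","blank_back_left","blank_end"):
    print(n,k,[(onz(p,a["centre"],Z[k]).round(),round(a["confidence"],2)) for a in models.spot_point(p,k)[:2]])
cv2.imwrite("pics/c5.png",np.vstack([cv2.resize(t["color"][150:240,130:370,::-1],(780,292)),cv2.resize(q["color"][140:240,150:330,::-1],(540,300)) if 0 else np.pad(cv2.resize(q["color"][150:250,150:330,::-1],(540,300)),((0,0),(0,240),(0,0)))]))
E
```

```text
time_s: 13.02
eef_pos: [500.6, -327.0, 111.1]
ee_rot: [0.019, -0.02, -0.706, 0.708]
force: [1.1, -0.2, -1.1]
grip_width: 0.0
t 13.0167 eef [ 500.6 -327.   111.1] F [ 1.1 -0.2 -1.1] zang -1.626 nose 22.0 gw 8.632398510108044e-05
dp [ 5.  60.1 -4.9]
top blank_tail [(array([ 499., -276.,   29.]), 0.87), (array([546., 185.,  29.]), 0.36)]
top blank_back_left [(array([540.,  81.,  29.]), 0.92)]
top blank_end [(array([ 710., -302.,   29.]), 0.71), (array([509.,  85.,  29.]), 0.68)]
side blank_tail [(array([ 496., -281.,   29.]), 0.77), (array([589., 167.,  29.]), 0.61)]
side blank_back_left [(array([545.,  69.,  29.]), 0.67)]
side blank_end [(array([524.,  85.,  29.]), 0.78), (array([437., 535.,  29.]), 0.68)]
```

View pics/c5.png

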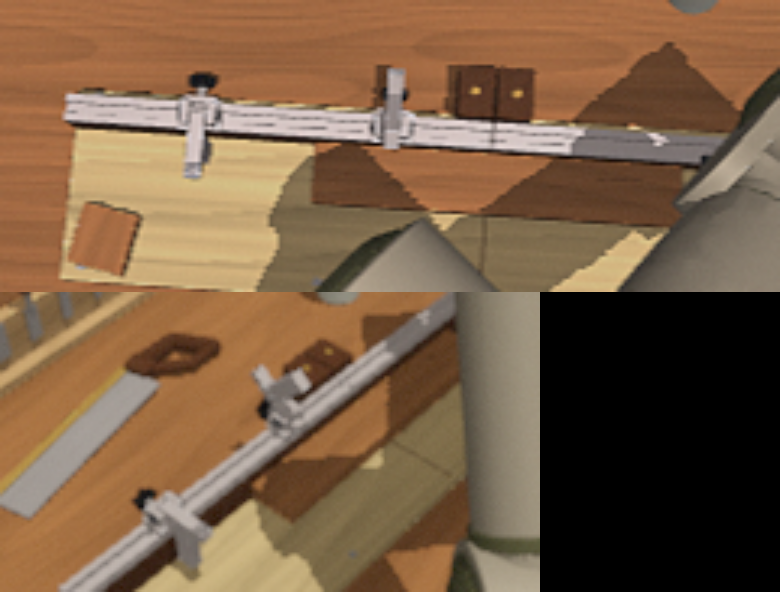

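The blank lies flush along the fence. The far stop is down, and there is about 100 mm from the blank's left end (crop 313) to the stop (207). Next I'll descend behind the tail and push left.

```bash
python3 -m crank '[{"dp":[2,30,0],"roll":0,"gripper":255},{"dp":[3,55,0],"roll":0,"gripper":255},{"dp":[3,60,0],"roll":0,"gripper":255},{"dp":[3,60,0],"roll":0,"gripper":255}]'
python3 -m crank '[{"dp":[0,0,-6],"roll":0,"gripper":255},{"dp":[0,0,-12],"roll":0,"gripper":255},{"dp":[0,0,-18],"roll":0,"gripper":255},{"dp":[0,0,-24],"roll":0,"gripper":255},{"dp":[0,0,-29],"roll":0,"gripper":255},{"dp":[0,0,-34],"roll":0,"gripper":255},{"dp":[0,0,-39],"roll":0,"gripper":255},{"dp":[0,0,-44],"roll":0,"gripper":255},{"dp":[0,0,-49],"roll":0,"gripper":255},{"dp":[0,0,-54],"roll":0,"gripper":255}]'
python3 -m crank '[{"dp":[0,0,-5],"roll":0,"gripper":255},{"dp":[0,0,-10],"roll":0,"gripper":255},{"dp":[0,0,-15],"roll":0,"gripper":255},{"dp":[0,0,-20],"roll":0,"gripper":255},{"dp":[0,0,-25],"roll":0,"gripper":255},{"dp":[0,0,-30],"roll":0,"gripper":255},{"dp":[0,0,-35],"roll":0,"gripper":255},{"dp":[0,0,-40],"roll":0,"gripper":255},{"dp":[0,0,-43],"roll":0,"gripper":255},{"dp":[0,0,-45],"roll":0,"gripper":255}]'
python3 - <<'E'
from w import *
st();q=eyes.capture("side");t=eyes.capture("top")
cv2.imwrite("pics/c6.png",np.vstack([cv2.resize(t["color"][150:240,130:370,::-1],(780,292)),np.pad(cv2.resize(q["color"][150:250,150:330,::-1],(540,300)),((0,0),(0,240),(0,0)))]))
E
```

```text
time_s: 13.75
eef_pos: [497.0, -321.7, 50.2]
ee_rot: [-0.019, 0.017, 0.708, -0.706]
force: [0.2, -0.6, -0.1]
grip_width: -0.002
time_s: 14.58
eef_pos: [500.4, -268.5, 51.6]
ee_rot: [0.018, -0.018, -0.707, 0.707]
force: [0.8, -3.1, 2.2]
grip_width: 0.003
time_s: 15.42
eef_pos: [502.7, -223.2, 51.5]
ee_rot: [0.018, -0.018, -0.707, 0.707]
force: [-0.4, -4.0, 5.3]
grip_width: 0.001
t 15.4167 eef [ 502.7 -223.2   51.5] F [-0.4 -4.   5.3] zang -1.622 nose 22.0 gw 0.0014560231176267019
```

View pics/c6.png

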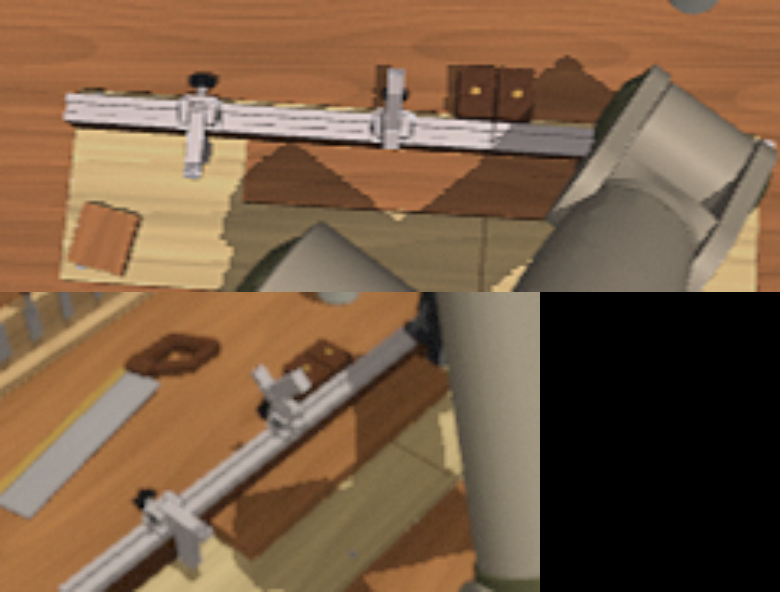

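The blank moved about 66 mm and is still flush. About 29 mm remain (crop 245 to roughly 215 after parallax). I'll slow down.

```bash
python3 -m crank '[{"dp":[0,0,-4],"roll":0,"gripper":255},{"dp":[0,0,-8],"roll":0,"gripper":255},{"dp":[0,0,-12],"roll":0,"gripper":255},{"dp":[0,0,-16],"roll":0,"gripper":255},{"dp":[0,0,-19],"roll":0,"gripper":255},{"dp":[0,0,-21],"roll":0,"gripper":255}]'
python3 -m crank '[{"dp":[0,0,-1],"roll":0,"gripper":255},{"dp":[0,0,-2],"roll":0,"gripper":255},{"dp":[0,0,-3],"roll":0,"gripper":255}]'
python3 - <<'E'
from w import *
st();q=eyes.capture("side");t=eyes.capture("top")
cv2.imwrite("pics/c7.png",np.hstack([cv2.resize(t["color"][170:220,170:250,::-1],(400,250)),cv2.resize(q["color"][190:250,190:276,::-1],(400,250))]))
E
```

```text
time_s: 16.02
eef_pos: [503.7, -202.1, 51.3]
ee_rot: [0.018, -0.018, -0.707, 0.707]
force: [-0.1, -3.7, 5.6]
grip_width: 0.004
time_s: 16.27
eef_pos: [503.8, -199.3, 51.4]
ee_rot: [0.018, -0.018, -0.707, 0.707]
force: [-0.7, -4.0, 4.2]
grip_width: -0.0
t 16.2667 eef [ 503.8 -199.3   51.4] F [-0.7 -4.   4.2] zang -1.622 nose 22.0 gw -0.00025231166124065253
```

View pics/c7.png

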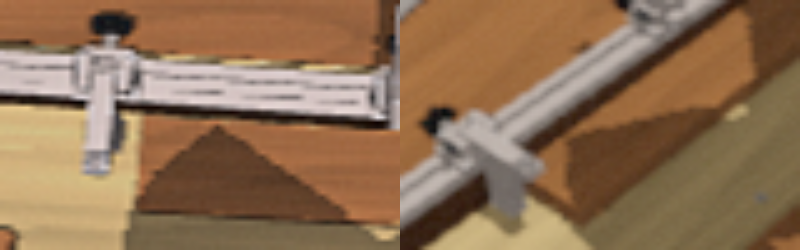

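The gap is now about 9 mm (blank end at 138, leg at about 122 in the left half). I'll creep in 1 mm steps.

```bash
python3 -m crank '[{"dp":[0,0,-1],"roll":0,"gripper":255},{"dp":[0,0,-2],"roll":0,"gripper":255},{"dp":[0,0,-3],"roll":0,"gripper":255},{"dp":[0,0,-4],"roll":0,"gripper":255}]|grep -E "pos|force"' 2>/dev/null; python3 -m crank '[{"dp":[0,0,-1],"roll":0,"gripper":255},{"dp":[0,0,-2],"roll":0,"gripper":255},{"dp":[0,0,-3],"roll":0,"gripper":255},{"dp":[0,0,-4],"roll":0,"gripper":255}]'
python3 -m crank '[{"dp":[0,0,-0.5],"roll":0,"gripper":255},{"dp":[0,0,-1],"roll":0,"gripper":255}]'
```

```text
time_s: 16.7
eef_pos: [504.0, -195.4, 51.3]
ee_rot: [0.018, -0.018, -0.707, 0.707]
force: [-0.3, -4.5, 4.5]
grip_width: 0.003
time_s: 16.87
eef_pos: [504.1, -194.4, 51.3]
ee_rot: [0.018, -0.018, -0.707, 0.707]
force: [-0.9, -4.2, 5.3]
grip_width: -0.002
```

```bash
python3 -m crank '[{"dp":[0,0,-0.5],"roll":0,"gripper":255},{"dp":[0,0,-1],"roll":0,"gripper":255}]'|grep -E "pos|force"
python3 -m crank '[{"dp":[0,0,-0.5],"roll":0,"gripper":255},{"dp":[0,0,-1],"roll":0,"gripper":255}]'|grep -E "pos|force"
```

```text
eef_pos: [504.1, -193.4, 51.3]
force: [-0.6, -4.5, 5.0]
eef_pos: [504.2, -192.4, 51.4]
force: [0.1, -5.3, 5.9]
```

```bash
python3 -m crank '[{"dp":[0,0,-0.5],"roll":0,"gripper":255},{"dp":[0,0,-1],"roll":0,"gripper":255}]'|grep -E "pos|force"
```

```text
eef_pos: [504.2, -191.4, 51.4]
force: [0.4, -4.1, 4.6]
```

```bash
python3 - <<'E'
from w import *
t=eyes.capture("top");q=eyes.capture("side")
for k in ("far_face","blank_end"):
  a=models.spot_point(t,k)[:2];b=models.spot_point(q,k)[:2]
  z=34 if k=="far_face" else 29
  print(k,[(onz(t,i["centre"],z).round(1),round(i["confidence"],2)) for i in a],[(onz(q,i["centre"],z).round(1),round(i["confidence"],2)) for i in b])
E
```

```text
far_face [(array([541.5, 185. ,  34. ]), 0.69)] [(array([524.6, 191.7,  34. ]), 0.47), (array([775.2,  25. ,  34. ]), 0.47)]
blank_end [(array([518.4, 185.5,  29. ]), 0.61), (array([501.8,   7.5,  29. ]), 0.37)] [(array([518.5, 180.7,  29. ]), 0.7), (array([519.6,  29.5,  29. ]), 0.18)]
```

```bash
python3 -m crank '[{"dp":[0,0,-0.5],"roll":0,"gripper":255},{"dp":[0,0,-1],"roll":0,"gripper":255}]'|grep -E "pos|force"
python3 -m crank '[{"dp":[0,0,-0.5],"roll":0,"gripper":255},{"dp":[0,0,-1],"roll":0,"gripper":255}]'|grep -E "pos|force"
```

```text
eef_pos: [504.3, -190.4, 51.3]
force: [-0.2, -4.6, 5.3]
eef_pos: [504.3, -189.4, 51.4]
force: [-0.2, -4.4, 5.5]
```

```bash
python3 -m crank '[{"dp":[0,0,-0.5],"roll":0,"gripper":255},{"dp":[0,0,-1],"roll":0,"gripper":255}]'|grep -E "pos|force"
```

```text
eef_pos: [504.4, -188.4, 51.3]
force: [0.1, -4.8, 5.2]
```

```bash
python3 -m crank '[{"dp":[0,0,-0.5],"roll":0,"gripper":255},{"dp":[0,0,-1],"roll":0,"gripper":255}]'|grep -E "pos|force"
```

```text
eef_pos: [504.4, -187.4, 51.4]
force: [-0.2, -4.3, 4.5]
```

```bash
python3 -m crank '[{"dp":[0,0,-0.5],"roll":0,"gripper":255},{"dp":[0,0,-1],"roll":0,"gripper":255}]'|grep -E "pos|force"
```

```text
eef_pos: [504.5, -186.8, 51.4]
force: [-0.8, -8.5, 4.9]
```

```bash
python3 -m crank '[{"dp":[0,0,-0.5],"roll":0,"gripper":255},{"dp":[0,0,-1],"roll":0,"gripper":255}]'|grep -E "pos|force"; python3 - <<'E'
from w import *
q=eyes.capture("side");t=eyes.capture("top")
cv2.imwrite("pics/c8.png",np.hstack([cv2.resize(t["color"][170:220,170:250,::-1],(400,250)),cv2.resize(q["color"][190:250,190:276,::-1],(400,250))]))
E
```

```text
eef_pos: [504.6, -186.5, 51.5]
force: [-1.2, -12.5, 3.8]
```

View pics/c8.png

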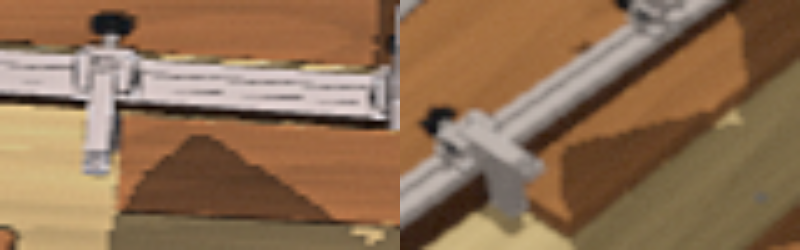

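Contact: the force rose from 4.5 to 12.5 N, so about 8 N on the stop, which is well under the 25 N slip limit. I'll retreat and make light flush presses from the front, on the right and then the left, keeping the gripper body clear of the near stop's raised leg.

```bash
python3 -m crank '[{"dp":[0,0,6],"roll":0,"gripper":255},{"dp":[0,0,14],"roll":0,"gripper":255},{"dp":[0,-35,14],"roll":0,"gripper":255},{"dp":[20,-55,5],"roll":0,"gripper":255},{"dp":[55,-50,-10],"roll":0,"gripper":255},{"dp":[75,-40,-45],"roll":0,"gripper":255},{"dp":[75,-20,-80],"roll":0,"gripper":255},{"dp":[75,0,-103],"roll":0,"gripper":255},{"dp":[70,0,-103],"roll":0,"gripper":255},{"dp":[70,0,-103],"roll":0,"gripper":255}]'
python3 -m crank '[{"dp":[-6,0,0],"roll":0,"gripper":255},{"dp":[-12,0,0],"roll":0,"gripper":255},{"dp":[-16,0,0],"roll":0,"gripper":255},{"dp":[-20,0,0],"roll":0,"gripper":255}]'
```

```text
time_s: 19.6
eef_pos: [439.7, -78.2, 50.5]
ee_rot: [-0.018, 0.017, 0.707, -0.706]
force: [0.4, -0.8, 0.1]
grip_width: 0.001
time_s: 19.93
eef_pos: [460.6, -81.0, 51.6]
ee_rot: [0.018, -0.019, -0.707, 0.707]
force: [-0.2, 0.5, 0.4]
grip_width: 0.0
```

```bash
python3 -m crank '[{"dp":[-1,0,0],"roll":0,"gripper":255},{"dp":[-2,0,0],"roll":0,"gripper":255},{"dp":[-3,0,0],"roll":0,"gripper":255}]'|grep -E "pos|force"; python3 -m crank '[{"dp":[-0.5,0,0],"roll":0,"gripper":255},{"dp":[-1,0,0],"roll":0,"gripper":255}]'|grep -E "pos|force"; python3 -m crank '[{"dp":[-0.5,0,0],"roll":0,"gripper":255},{"dp":[-1,0,0],"roll":0,"gripper":255}]'|grep -E "pos|force"
```

```text
eef_pos: [462.8, -80.5, 51.3]
force: [-0.4, -0.5, -0.1]
eef_pos: [463.6, -80.5, 51.3]
force: [-2.3, -1.4, 1.7]
eef_pos: [464.3, -80.5, 51.2]
force: [-6.1, -0.7, 2.9]
```

```bash
python3 -m crank '[{"dp":[-0.5,0,0],"roll":0,"gripper":255},{"dp":[-1,0,0],"roll":0,"gripper":255}]'|grep -E "pos|force"; python3 -m crank '[{"dp":[-0.5,0,0],"roll":0,"gripper":255},{"dp":[-0.5,0,0],"roll":0,"gripper":255}]'|grep -E "pos|force"
```

```text
eef_pos: [464.4, -80.5, 51.2]
force: [-12.2, -2.9, 7.7]
eef_pos: [464.7, -80.3, 51.1]
force: [-10.8, -1.0, 7.3]
```

```bash
python3 -m crank '[{"dp":[15,0,0],"roll":0,"gripper":255},{"dp":[32,0,-15],"roll":0,"gripper":255},{"dp":[36,0,-50],"roll":0,"gripper":255},{"dp":[36,0,-88],"roll":0,"gripper":255},{"dp":[36,0,-126],"roll":0,"gripper":255},{"dp":[36,0,-160],"roll":0,"gripper":255},{"dp":[30,0,-180],"roll":0,"gripper":255},{"dp":[20,0,-180],"roll":0,"gripper":255},{"dp":[10,0,-180],"roll":0,"gripper":255},{"dp":[4,0,-180],"roll":0,"gripper":255}]'|grep -E "pos|force"
python3 -m crank '[{"dp":[-1,0,0],"roll":0,"gripper":255},{"dp":[-1.5,0,0],"roll":0,"gripper":255}]'|grep -E "pos|force"
python3 -m crank '[{"dp":[-1,0,0],"roll":0,"gripper":255},{"dp":[-1,0,0],"roll":0,"gripper":255}]'|grep -E "pos|force"
python3 -m crank '[{"dp":[-0.5,0,0],"roll":0,"gripper":255},{"dp":[-0.7,0,0],"roll":0,"gripper":255}]'|grep -E "pos|force"
```

```text
eef_pos: [472.5, 99.8, 51.4]
force: [0.1, 0.3, 0.6]
eef_pos: [473.0, 99.1, 51.2]
force: [0.5, -0.9, 0.8]
eef_pos: [473.7, 99.1, 51.2]
force: [-0.7, 0.2, 0.0]
eef_pos: [474.4, 99.1, 51.3]
force: [-1.2, -0.1, 0.3]
```

```bash
python3 -m crank '[{"dp":[-0.5,0,0],"roll":0,"gripper":255},{"dp":[-1,0,0],"roll":0,"gripper":255}]'|grep -E "pos|force"
python3 -m crank '[{"dp":[-0.5,0,0],"roll":0,"gripper":255},{"dp":[-0.5,0,0],"roll":0,"gripper":255}]'|grep -E "pos|force"
```

```text
eef_pos: [475.6, 99.1, 51.3]
force: [-2.2, -0.3, -1.2]
eef_pos: [476.1, 99.1, 51.2]
force: [-2.5, -0.2, 0.1]
```

```bash
python3 -m crank '[{"dp":[-0.5,0,0],"roll":0,"gripper":255},{"dp":[-1,0,0],"roll":0,"gripper":255}]'|grep -E "pos|force"
python3 -m crank '[{"dp":[-0.5,0,0],"roll":0,"gripper":255},{"dp":[-1,0,0],"roll":0,"gripper":255}]'|grep -E "pos|force"
```

```text
eef_pos: [476.2, 99.1, 51.2]
force: [-8.7, 0.0, 6.0]
eef_pos: [476.4, 99.1, 51.1]
force: [-13.2, -0.6, 9.4]
```

```bash
python3 -m crank '[{"dp":[15,0,0],"roll":0,"gripper":255},{"dp":[32,0,15],"roll":0,"gripper":255},{"dp":[36,0,50],"roll":0,"gripper":255},{"dp":[36,0,88],"roll":0,"gripper":255},{"dp":[36,0,126],"roll":0,"gripper":255},{"dp":[36,0,160],"roll":0,"gripper":255},{"dp":[30,0,180],"roll":0,"gripper":255},{"dp":[20,0,180],"roll":0,"gripper":255},{"dp":[12,0,180],"roll":0,"gripper":255},{"dp":[7,0,180],"roll":0,"gripper":255}]'|grep -E "pos|force"
python3 -m crank '[{"dp":[-1,0,0],"roll":0,"gripper":255},{"dp":[-1.5,0,0],"roll":0,"gripper":255}]'|grep -E "pos|force"
python3 -m crank '[{"dp":[-1,0,0],"roll":0,"gripper":255},{"dp":[-1,0,0],"roll":0,"gripper":255}]'|grep -E "pos|force"
python3 -m crank '[{"dp":[-0.5,0,0],"roll":0,"gripper":255},{"dp":[-0.7,0,0],"roll":0,"gripper":255}]'|grep -E "pos|force"
```

```text
eef_pos: [463.1, -80.6, 51.5]
force: [-0.4, 0.1, 0.3]
eef_pos: [463.6, -79.8, 51.2]
force: [0.9, 0.7, 0.2]
eef_pos: [464.5, -80.1, 51.3]
force: [0.3, 0.4, -0.5]
eef_pos: [465.2, -80.4, 51.3]
force: [0.6, 1.9, -0.6]
```

```bash
python3 -m crank '[{"dp":[-0.5,0,0],"roll":0,"gripper":255},{"dp":[-1,0,0],"roll":0,"gripper":255}]'|grep -E "pos|force"
python3 -m crank '[{"dp":[-0.5,0,0],"roll":0,"gripper":255},{"dp":[-0.7,0,0],"roll":0,"gripper":255}]'|grep -E "pos|force"
```

```text
eef_pos: [465.7, -80.5, 51.2]
force: [-5.9, -1.0, 3.8]
eef_pos: [465.8, -80.5, 51.2]
force: [-9.2, -0.9, 6.1]
```

Both front presses are now firm and agree with one straight fence line. One last gentle seating touch at the tail.

```bash
python3 -m crank '[{"dp":[10,0,0],"roll":0,"gripper":255},{"dp":[14,-25,10],"roll":0,"gripper":255},{"dp":[6,-45,40],"roll":0,"gripper":255},{"dp":[-10,-45,75],"roll":0,"gripper":255},{"dp":[-30,-45,108],"roll":0,"gripper":255},{"dp":[-40,-45,119],"roll":0,"gripper":255},{"dp":[-40,-45,119],"roll":0,"gripper":255},{"dp":[-40,-15,119],"roll":0,"gripper":255},{"dp":[-40,0,119],"roll":0,"gripper":255},{"dp":[-40,0,119],"roll":0,"gripper":255}]'|grep -E "pos|force"
python3 -m crank '[{"dp":[0,0,-4],"roll":0,"gripper":255},{"dp":[0,0,-8],"roll":0,"gripper":255},{"dp":[0,0,-11],"roll":0,"gripper":255},{"dp":[0,0,-12],"roll":0,"gripper":255}]'|grep -E "pos|force"
python3 -m crank '[{"dp":[0,0,-1],"roll":0,"gripper":255},{"dp":[0,0,-1.5],"roll":0,"gripper":255}]'|grep -E "pos|force"
```

```text
eef_pos: [499.1, -200.0, 48.4]
force: [-0.2, 0.0, -0.4]
eef_pos: [501.8, -189.0, 52.3]
force: [0.7, 0.6, -0.0]
eef_pos: [501.7, -187.9, 51.8]
force: [-0.6, -0.1, 0.5]
```

```bash
python3 -m crank '[{"dp":[0,0,-0.5],"roll":0,"gripper":255},{"dp":[0,0,-1],"roll":0,"gripper":255}]'|grep -E "pos|force"
python3 -m crank '[{"dp":[0,0,-0.3],"roll":0,"gripper":255},{"dp":[0,0,-0.6],"roll":0,"gripper":255}]'|grep -E "pos|force"
```

```text
eef_pos: [501.7, -187.4, 51.5]
force: [-0.5, -2.4, 0.8]
eef_pos: [501.7, -186.9, 51.5]
force: [-0.5, -2.8, 0.9]
```

```bash
python3 -m crank '[{"dp":[0,0,-0.3],"roll":0,"gripper":255},{"dp":[0,0,-0.6],"roll":0,"gripper":255}]'|grep -E "pos|force"
```

```text
eef_pos: [501.7, -186.5, 51.5]
force: [-1.6, -6.8, 0.6]
```

```bash
python3 -m crank '[{"dp":[0,0,-0.4],"roll":0,"gripper":255},{"dp":[0,0,-0.6],"roll":0,"gripper":255}]'|grep -E "pos|force"
```

```text
eef_pos: [501.8, -186.3, 51.5]
force: [-1.3, -9.0, 0.3]
```

```bash
python3 -m crank '[{"dp":[0,0,5],"roll":0,"gripper":255},{"dp":[0,0,14],"roll":0,"gripper":255},{"dp":[0,-30,18],"roll":0,"gripper":255},{"dp":[0,-70,18],"roll":0,"gripper":255},{"dp":[0,-110,18],"roll":0,"gripper":255},{"dp":[30,-130,40],"roll":0,"gripper":255},{"dp":[65,-140,55],"roll":0,"gripper":255},{"dp":[100,-150,70],"roll":0,"gripper":255},{"dp":[135,-150,85],"roll":0,"gripper":255},{"dp":[170,-150,100],"roll":0,"gripper":255}]'|grep -E "pos|force"
python3 -m crank '[{"dp":[35,0,15],"roll":0,"gripper":255},{"dp":[70,0,30],"roll":0,"gripper":255},{"dp":[105,0,45],"roll":0,"gripper":255},{"dp":[105,0,45],"roll":0,"gripper":255}]'|grep -E "time|pos|force"
python3 - <<'E'
from w import *
q=eyes.capture("side");t=eyes.capture("top")
cv2.imwrite("pics/c9.png",np.vstack([cv2.resize(t["color"][150:240,130:370,::-1],(780,292)),np.pad(cv2.resize(q["color"][150:250,150:330,::-1],(540,300)),((0,0),(0,240),(0,0)))]))
E
```

```text
eef_pos: [325.1, -276.8, 201.7]
force: [-0.1, -0.7, 0.3]
time_s: 27.68
eef_pos: [215.0, -318.0, 201.3]
force: [0.3, 0.1, -0.4]
```

View pics/c9.png

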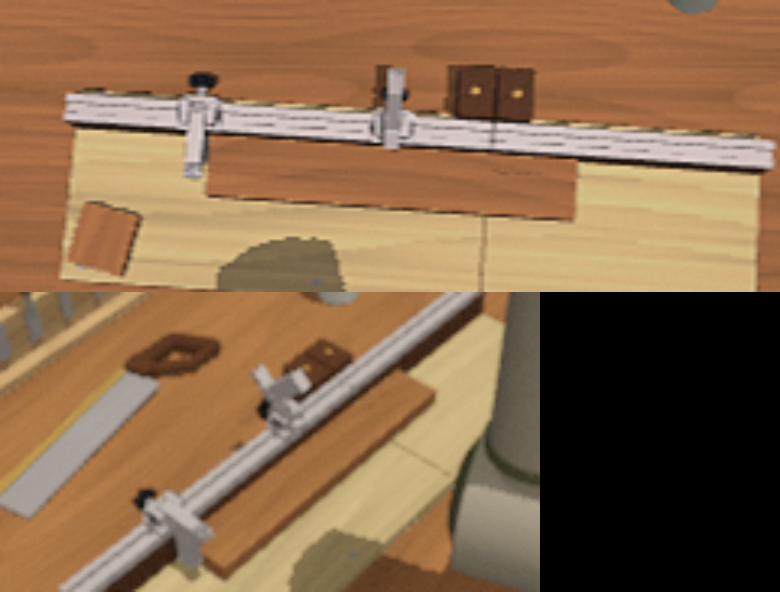

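The blank is flush along the fence and its left end rests at the lowered far stop (crop 207,190). The near stop is up, and both stops sit at the same pixels as before. The offcut hasn't moved. Handing in.

```bash
python3 -c "
from rig import ctrl
print(ctrl.finish_job())"
```

```text
the job is handed in; nothing more can be done
None
```

The board is set up for the longer cut, and I handed the job in at about 28 s of the 67 s allowed.

- **Far stop:** I flipped it down from behind with the shut gripper and pressed it home. The press met firm resistance (about 20 N) at the expected height of 92 mm.
- **Near stop:** I left it up and never touched it.
- **Blank:** I pushed it against the fence, then along it in slow steps until its end met the far stop. The push there was 12.5 N in all, roughly 8 N of it on the stop, against the 25 N at which the clamp slips.

**Correction along the way:** the slide had let the blank's left end drift about 2 mm off the fence. I pressed it flush again at two points along its front and seated it once more at the tail with 9 N.

**Last checks:**
- The blank's end met the stop at the same place both times, to about 0.2 mm, so the stop had not shifted.
- The final pictures show the blank flush and at the stop, with both stops and the offcut where they were.
- I checked the tools outside those cropped pictures (pencil, square, tape, plane) only by keeping the arm away from them.
- The firmest push on the blank was about 32 N along the fence normal (40 N in total, counting the vertical part) when I first set it against the fence. That was harder than needed. It was fingertip contact, not the gripper's body.
- One command was mistyped and produced no motion.

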